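Dial open the padlock on the tonewood chest and take it off the hasp

TASK

Unlock the tonewood chest: the first numbers of its combination padlock are already in, so turn the dial to the click stop where the orange painted mark points at the black index line beside the shackle. Then pull the lock case away from the hasp so that the shackle slides open, unhook the lock from the staple, and finish still holding it, shackle open, dial up and still, at least 10 cm above the lid, leaving the things standing around where they are.

Things in the scene. Friction and masses are not known exactly. Their poses are not given: they have to be found in the camera images.
- chest: Low wooden chest, fixed to the bench, 280 (x) x 440 (y) x 120 (z) mm; flat plywood top 120 mm above the bench, with the hasp strap let in flush. Origin: centre of its underside; x points from its front to its back.
- staple_eye (a point): Middle of the eye of the fixed steel staple on the chest top, 12 mm above the top. The staple is an upside-down U of 5 mm round bar in the chest's y-z plane, 28 mm wide overall, 24 mm high; the eye is 18 mm wide and 19 mm high inside and looks along the chest's x.
- lock: Combination padlock, about 0.37 kg, lying loose on its back on the chest top, dial up, shackle threaded through the staple. Flat-sided steel case 56 (x) x 52 (y) x 24 (z) mm. Origin: centre of the case's underside; z up through the dial; x from the case towards shackle and staple, within 0.05 rad of the chest's x. The shackle leaves the face at x = +28 mm.
- knob (a point): Grip point of the dial's knob, on the dial's axis, straight above the lock's origin and 34 mm above the case's underside. The knob is a knurled steel cylinder, 24 mm across, from 27 to 42 mm above the underside, on the black dial disc (42 mm across, top at 27 mm). Needs a firm grip (about 30 N) or it slips.
- dial (a joint): Dial angle on the case, rad, counter-clockwise from above, endless. At 0 and 6.283 the orange mark on dial and knob points along the lock's +x at the black index line; only there (within about 0.15) can the shackle be drawn. Twelve click stops, 0.524 apart, pull the dial home when it is let go (about 0.035 N m to pass one). Starts between 0.8 and 2.7, so clockwise is the short way.
- shackle (a joint): How far the shackle is drawn out of the case, m: 0 closed, 0.017 fully open. With the dial at the opening stop about 6 N moves it and it stays where it is left; otherwise it is blocked.
- sanding_block: Bystander: cork sanding block 70 x 42 x 30 mm on the chest top, to the +y side. Origin: centre of its underside.
- fret_tin: Bystander: round green tin with brass lid, 68 mm across, 28 mm high, on the chest top, to the +y side. Origin: centre of its underside.
- glue_bottle: Bystander: yellow glue bottle, 56 mm across, 150 mm high, standing on the bench to the -y side of the chest. Origin: centre of its underside.
- crown (a point): Middle of the shackle's crown (bar axis), at x = 56, y = 0, z = 12 mm in the lock's frame when closed. The shackle is a U of 8 mm round bar, legs along x at y = +15 mm (long, never leaves the case) and y = -15 mm (short, through the staple's eye). One staple leg stands inside the U: pull the case along its -x and within 15 mm the crown catches on it; 17 mm more draws the shackle open.
- short_leg_tip (a point): Tip of the shackle's short leg, at y = -15, z = 12 mm in the lock's frame: x = 25 mm when closed (3 mm inside the case), 42 mm when fully open, a 14 mm gap to the case. Then, with the case pushed back along +x until the staple stands in this gap (eye 31 to 39 mm in x from the lock's origin; the case may touch the staple), the lock lifts straight up off it.
There are look-alikes about, which are no part of the job. What is shaped like the lock but purple is not meant.

How it is judged:
By the outcome, as a careful person would: the job done as asked, in the order asked, and still so for the second after the job is handed in, while the arm keeps its last pose, push and grip.
It also fails if it takes over 61 s, if anything falls off the work surface, if the arm or the gripper's body presses on something with over 40 N, if the wrist force passes 120 N, or if a joint passes its speed limit or range.

ROBOT

A 7-joint arm with a two-finger parallel gripper is mounted at the origin on the work surface. World frame = base frame: x ahead of the robot, y to its left, z up, the work surface at z = 0. Lengths are in m, angles in degrees, forces in N, time in s.
With the tool pointing down it reaches from about 0.425 to 0.875 m from the base axis. Payload 4.7 kg.
Tool frame: the origin (TCP) lies at the very end of the fingers, on their centre line; the grasp point (between the pads) lies 19 mm behind it; z points along the fingers, y is the line along which they close (so a half turn about z gives the same grasp; the last joint's range is limited). The gripper opens to 87 mm and grips with 3 to 60 N. Pads are 19 mm wide; open, the fingers measure 117 mm over their backs; the gripper's body (75 mm by 190 mm) begins 51 mm behind the grasp point.
Start: joints at [-68.119, 18.392, -4.016, 83.108, 1.295, 78.541, -3.26], TCP at [0.234, 0.607, 0.223] pointing down, gripper open.
Joint ranges: [-163.93, 163.93], [-17.29, 119.83], [-79.2, 71.16], [3.27, 140.29], [-89.18, 269.18], [5.43, 117.66], [-154.24, 154.24]. Speed limits (degrees/s): [147.25, 147.25, 180, 180, 180, 180, 180].

INTERFACE

Orientations are given as [roll, pitch, yaw] about the fixed x, y, z axes, in that order (R = Rz(yaw) Ry(pitch) Rx(roll)).
In Python, from cell import get_obs, eyes, env gives the robot as it stands.
- The arm moves only by the tool servo_tool, never from a script. Its argument "series" is a list that holds one entry, the list of rows, each a list of 7 numbers: the shift along the tool's x, y, z in units of 300 mm (1.0 is 300 mm), then the turn, a rotation vector about the tool's x, y, z in units of pi rad (1.0 is pi rad), then the opening, from 0 (shut) to 1 (fully open). In form: [[[tx, ty, tz, wx, wy, wz, gripper], ...]]. A call has 1 to 12 rows; each row is the pose to reach, as a shift and turn from the pose commanded when the call began, along the tool's axes at that moment, turning the shorter way round; what a row does not reach only later rows make up. A row lasts 1/12 s, in which the tool goes at most 41.7 mm and 7.16 degrees, less where a joint would pass 70% of its speed; a pose out of reach is approached as far as the arm can. A call with a number of a shift or a turn outside -1 to 1 is refused whole. A call with a gripper value outside its range is refused whole. The fingers move at their own pace and stop on an object; "grip_force" is the grip in N (left out, the last holds). Time passes only in rows, so rows that repeat a pose let the fingers close. It gives the time, the measured TCP pose, the force, the opening and the grip force at its end, in the units of the state.
- get_obs(): the state, without advancing time (a new reading comes with each control period).
- eyes.read_camera(name): name is "side" or "top"; returns a dict with "frame" (384x512x3 uint8, red, green, blue), "depth" (384x512 float32, m along the optical axis (not along the pixel's ray), 0 where there is no reading), "fx", "fy", "cx", "cy" (pixels), "origin" and "rotation" of the camera in the world. Camera axes: x right, y down, z forward; pixel columns grow to the right and rows downward; lengths in m; the calibration is good to about 2 mm. A picture is of the moment at which its call begins.
- env.sign_off(): hands the job in; it is judged then, once.
The state is a dict: "time_s": time; "qpos": joint angles; "joint_velocities": joint speeds; "effort": joint torques, N m; "tool_pos": TCP position; "tool_rot": TCP orientation; "force": force on the tool from outside, world axes, zero at the start; "wrist_torque": the same for the moment, N m; "grip_width": finger opening in m; "grasp_force": force on a finger pad.
Only numpy, scipy, OpenCV 4.12 (cv2) and the standard library are available. Lean on these libraries where they do the work, as an engineer would, in place of code of your own. Each camera call takes 0.05 s, during which the arm holds its last target. There are 200 camera calls.

## Working session

There is one attempt and no reset: what is moved stays moved. The work goes in short steps, Python scripts to look and compute and a tool call to move; the robot and the scene stay as the last step left them, time stands still between calls to the robot, and variables do not carry over. Pictures are saved under pics/ and viewed, at most 13 in all, crops included, and the job is handed in when it is done.

Besides the shell and the picture viewer there is one more tool, called after "Call:" in YAML: its name, and indented under it one key for each argument. servo_tool: Moves the arm, as the interface text tells. Shifts and turns lie within -1 to 1; 1 stands for 300 mm of shift or pi rad of turn. Its arguments: {"type":"object","properties":{"series":{"type":"array"},"grip_force":{"type":"number"}},"required":["series"]}

```bash
mkdir -p pics; ls; cat > h.py <<'E'
import numpy as np,cv2
from cell import get_obs,eyes,env
def cam(n): 
    c=eyes.read_camera(n); return c
def pt(c,u,v,z):
    d=np.array([(u-c['cx'])/c['fx'],(v-c['cy'])/c['fy'],1.]); o=np.array(c['origin']); r=np.array(c['rotation'])@d
    return o+r*(z-o[2])/r[2]
def save(c,f,box=None,s=1):
    im=c['frame'][:,:,::-1]
    if box: im=im[box[1]:box[3],box[0]:box[2]]
    cv2.imwrite('pics/'+f,cv2.resize(im,None,fx=s,fy=s,interpolation=cv2.INTER_CUBIC))
E
python3 - <<'E'
from h import *
o=get_obs(); print({k:np.round(v,3) for k,v in o.items()})
a=cam('top');b=cam('side')
for c in(a,b): print(c['origin'],np.round(c['rotation'],3).tolist(),c['fx'],c['cx'],c['cy'])
np.savez('v0.npz',top=a['frame'],side=b['frame'],td=a['depth'])
im=np.vstack([a['frame'],b['frame']])[:,:,::-1]
save(a,'top0.png',s=1.5);save(b,'side0.png',s=1.5)
E
```

```text
pics
{'time_s': np.float64(0.0), 'qpos': array([-68.12 ,  18.438,  -4.016,  83.176,   1.294,  78.538,  -3.26 ]), 'joint_velocities': array([ 0.045,  0.021,  0.053,  0.078, -0.018,  0.071, -0.04 ]), 'effort': array([ 1.0000e-03, -4.9131e+01, -4.0400e-01, -3.1253e+01, -6.4000e-02,
        4.4000e-02,  0.0000e+00]), 'tool_pos': array([0.234, 0.606, 0.221]), 'tool_rot': array([-1.79893e+02,  5.00000e-03,  1.58930e+02]), 'force': array([ 0.126,  1.097, -0.442]), 'wrist_torque': array([-0.053, -0.021, -0.005]), 'grasp_force': np.float64(0.0), 'grip_width': np.float64(0.087)}
[0.54940598 0.02116701 1.43235887] [-177.707, 0.204, -91.741] 475.53172693320846 251.2659385398761 185.3623084361503
[ 0.21871488 -0.66175465  0.58108365] [-121.065, 0.833, -30.532] 363.67985631624026 252.0225521904971 189.74066095573696
```

```bash
sed -i "s/^import numpy.*/&\nfrom scipy.spatial.transform import Rotation as R/; s/np.array(c\['rotation'\])@d/R.from_euler('xyz',c['rotation'],degrees=True).as_matrix()@d/" h.py; cat h.py | head -8
```

```text
import numpy as np,cv2
from scipy.spatial.transform import Rotation as R
from cell import get_obs,eyes,env
def cam(n): 
    c=eyes.read_camera(n); return c
def pt(c,u,v,z):
    d=np.array([(u-c['cx'])/c['fx'],(v-c['cy'])/c['fy'],1.]); o=np.array(c['origin']); r=R.from_euler('xyz',c['rotation'],degrees=True).as_matrix()@d
    return o+r*(z-o[2])/r[2]
```

View pics/top0.png

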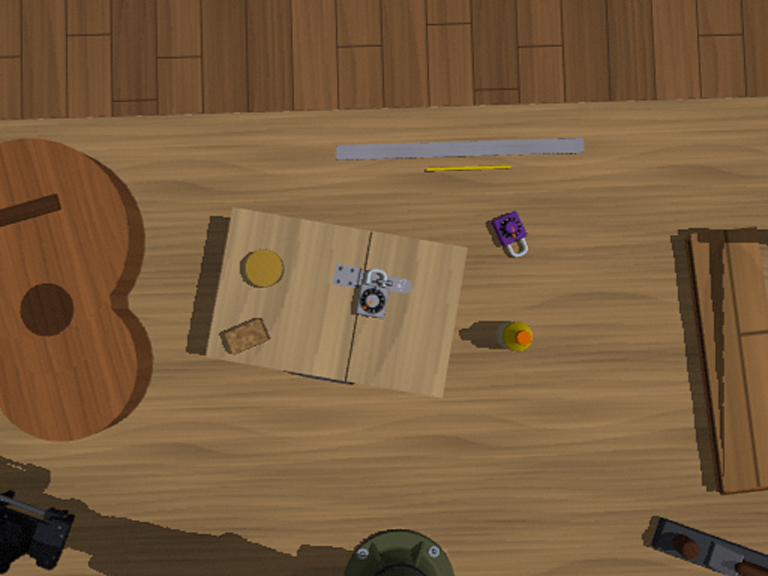

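View pics/side0.png

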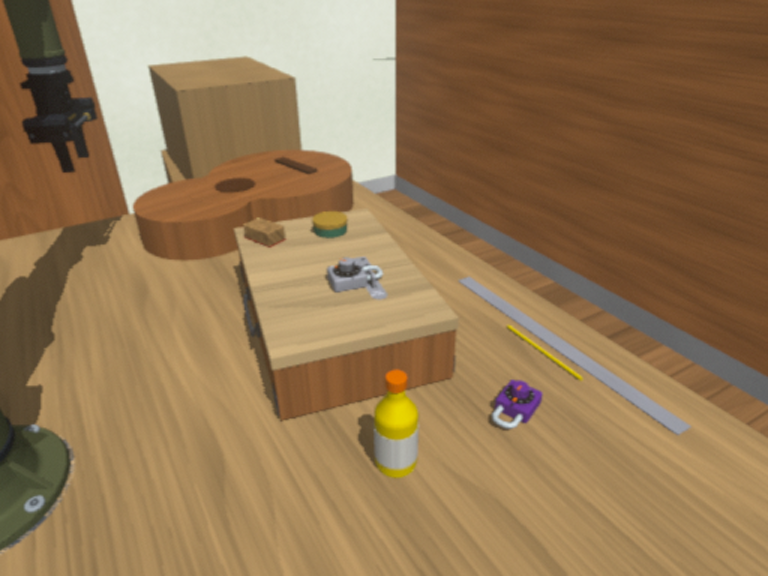

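Two padlock shapes in the top view: the grey one on the chest lid at about (248,200) px, threaded on the staple, and the purple one on the bench at (340,155) px. The grey one is meant, since purple is ruled out. I'll confirm in an enlarged crop and measure.

```bash
python3 - <<'E'
from h import *
c=cam('top'); save(c,'crop1.png',(218,168,282,220),11)
im=c['frame'].astype(int); hsv=cv2.cvtColor(c['frame'],cv2.COLOR_RGB2HSV)
d=c['depth']; print('depth lid',d[190,190], 'z',1.432-d[190,190],'knob',1.432-d[200,248])
# grey case
H,S,V=[hsv[...,i].astype(int) for i in range(3)]
sub=(slice(168,220),slice(218,282))
m=np.zeros(H.shape,np.uint8); m[sub]=((S[sub]<60)&(V[sub]>90))*255
# chest top corners by hand (1.5x picture)
for n,u,v in [('bl',234,208),('br',466,247),('fr',441,397),('fl',207,355)]: print(n,np.round(pt(c,u/1.5,v/1.5,.12),4))
om=np.zeros(H.shape,bool); om[sub]=((im[...,0]-im[...,2]>90)&(S>130))[sub]
ys,xs=np.nonzero(om); print('orange',list(zip(xs,ys)))
for r in range(185,216): print(r,' '.join('%3d'%x for x in c['frame'][r,232:266].mean(1).astype(int)))
E
```

```text
depth lid 1.3108202 z 0.12117982 knob 0.16050959
bl [0.7398 0.2845 0.12  ]
br [ 0.6543 -0.1417  0.12  ]
fr [ 0.3809 -0.0863  0.12  ]
fl [0.4703 0.3402 0.12  ]
orange [(np.int64(246), np.int64(201)), (np.int64(247), np.int64(201)), (np.int64(245), np.int64(202)), (np.int64(246), np.int64(202)), (np.int64(242), np.int64(204)), (np.int64(243), np.int64(204)), (np.int64(242), np.int64(205)), (np.int64(243), np.int64(205))]
185 136 136 135 138 137 130  98  82 140 123  70  72 101 174 179 126 134 137 137 134 123  65  68  91 162 187 132 137 137 137 138 136 134 133
186 135 134 135 135 137 134 100  95 130  68  71  70 117 180 171 117 131 134 121  64  54  60  58 103 165 179 123 130 134 138 139 136 138 135
187 130 115 134 138 137 128  79  98 130  66  71  81 136 190 168 124  64  67  62  52  93 139 127 113 121 116  60  78  90 116 136 135 135 134
188  98  57 104 139 138 130  77 124 131  66  69  80 144 184 147 126  77  81  76  42  54  79  93 129 136 129 134 138 139  98 136 135 135 136
189  93  64  98 140 133 125  75 121 123  79  99  86  72  83 123 133 137 138 134  92  38  36  66 143 156  64  62  86 1
[... 2962 characters left out ...]

211 117 117 121 126 116  56 106 128 124 126 126 112  73  92 134 120  67  69  75  91 107 111 119 127 115 120 119 120 119 120 121 117 115 112
212 117 116 119 122 119  55 109 126 124 124 121 124 131 134 130 131 132 127 124 125 123 110 110 112 124 119 118 118 119 122 119 116 116 115
213 116 115 120 125 115  54 129 123 124 122 120 121 129 131 130 129 132 127 123 122 130 132 131 127 121 117 118 118 120 121 119 113 114 114
214 116 117 119 119  90  68 126 127 121 123 119 123 130 131 129 129 130 126 122 123 128 129 132 127 120 118 119 119 120 121 115 114 116 116
215 115 115 121 122  88  71 126 126 125 120 122 127 130 128 128 129 127 124 126 124 129 130 130 123 118 117 116 116 120 121 117 116 113 113
```

View pics/crop1.png

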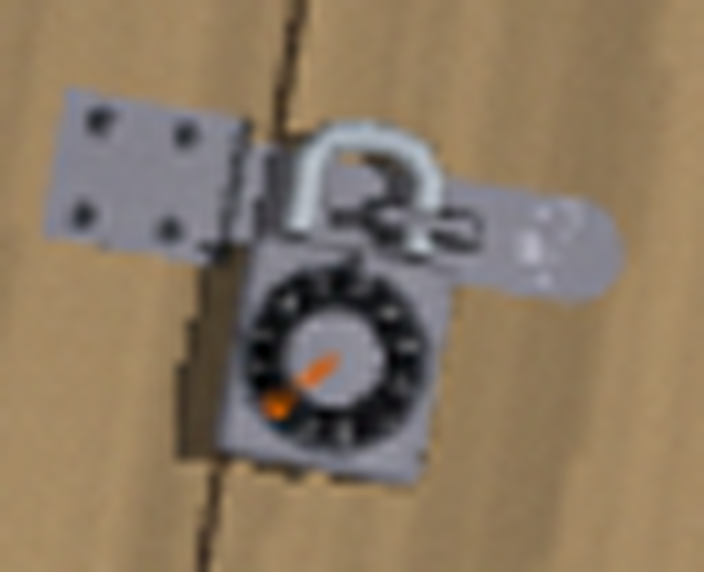

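The crop confirms the grey lock: dial centre at crop (337,358) → (248.6,200.5) px, index line at crop (355,262), orange mark at crop (278,407).

```bash
python3 - <<'E'
from h import *
c=cam('top')
f=lambda u,v,z: pt(c,218+(u+.5)/11-.5,168+(v+.5)/11-.5,z)[:2]
ang=lambda d: np.degrees(np.arctan2(d[1],d[0]))
k=f(337,357,.162); dd=f(337,357,.147); print('knobtop',k,'disc',dd)
im=c['frame']; g=im.mean(2)
# knob: bright compact blob; disc: dark
print('index dir',ang(f(355,262,.144)-dd),'mark dir disc',ang(f(278,407,.147)-dd),'knob mark',ang(f(310,378,.162)-k))
P=[f(*p,.144) for p in[(250,232),(452,285),(225,455),(420,480)]]
print(np.round(P,4),'centre',np.mean(P,0),'sides',ang(P[0]-P[2]),ang(P[1]-P[3]),'y',ang(P[0]-P[1])-90,ang(P[2]-P[3])-90)
print('crown',f(372,128,.136),'staple',f(362,215,.144),f(475,235,.144),'tip',f(425,248,.136))
for n,(u,v,z) in dict(tin=(262,268,.148),block=(246,336,.15)).items(): print(n,pt(c,u/1.5,v/1.5,z))
E
```

```text
knobtop [0.56154034 0.033571  ] disc [0.56168362 0.03371746]
index dir -12.37657617289672 mark dir disc 128.53116196907877 knob mark 126.12582167005898
[[0.5931 0.0543]
 [0.5786 0.0049]
 [0.5385 0.062 ]
 [0.5309 0.0143]] centre [0.56025981 0.03385465] sides -8.082356245794418 -11.093302960540926 y -16.451540793262012 -9.034350097647604
crown [0.61830264 0.02343221] staple [0.59649194 0.02653416] [ 0.59071333 -0.00114786] tip [0.58812478 0.01120363]
tin [0.62540457 0.23082679 0.148     ]
block [0.50399881 0.26214132 0.15      ]
```

```bash
cat >> h.py <<'E'
def go(x,y,z,yaw):
    o=get_obs(); Rt=R.from_euler('xyz',o['tool_rot'],degrees=True)
    s=Rt.inv().apply(np.array([x,y,z])-o['tool_pos'])/.3
    w=(Rt.inv()*R.from_euler('xyz',[180,0,yaw],degrees=True)).as_rotvec()/np.pi
    print('t',round(float(o['time_s']),2),'pos',np.round(o['tool_pos'],4),'rot',np.round(o['tool_rot'],2),'q7',round(o['qpos'][6],1),'F',np.round(o['force'],1),'w',round(float(o['grip_width']),4),'gf',o['grasp_force'])
    print('shift',np.round(s,4),'turn',np.round(w,4))
E
python3 -c "
from h import *
go(.5615,.0337,.23,168.5)"
```

```text
t 0.2 pos [0.2336 0.6062 0.2219] rot [-1.7994e+02  1.0000e-02  1.5893e+02] q7 -3.3 F [-0.2  1.3 -0.2] w 0.0869 gf 0.0
shift [-1.7059 -1.388  -0.0253] turn [-0.0004  0.     -0.0532]
```

Call:
servo_tool:
  series:
    - [[-0.4,-0.34,-0.05,0,0,-0.02,1],[-0.85,-0.7,-0.06,0,0,-0.05,1],[-0.85,-0.7,-0.06,0,0,-0.05,1],[-0.85,-0.7,-0.06,0,0,-0.05,1],[-0.85,-0.7,-0.06,0,0,-0.05,1],[-0.85,-0.7,-0.06,0,0,-0.05,1],[-0.85,-0.7,-0.06,0,0,-0.05,1],[-0.85,-0.7,-0.06,0,0,-0.05,1],[-0.85,-0.7,-0.06,0,0,-0.05,1],[-0.85,-0.7,-0.06,0,0,-0.05,1],[-0.85,-0.7,-0.06,0,0,-0.05,1],[-0.85,-0.7,-0.06,0,0,-0.05,1]]

```text
time_s: 1.2
tool_pos: [0.3951, 0.3203, 0.2404]
tool_rot: [180.0, -0.0, 168.1]
force: [-0.7, -0.7, 0.4]
grip_width: 0.0872
grasp_force: 0.0
```

```bash
python3 -c "
from h import *
go(.5615,.0337,.20,168.5)"
```

```text
t 1.2 pos [0.3951 0.3203 0.2404] rot [ 1.7999e+02 -3.0000e-02  1.6808e+02] q7 36.2 F [-0.7 -0.7  0.4] w 0.0872 gf 0.0
shift [-0.7402 -0.8202  0.134 ] turn [ 0.0001 -0.0002 -0.0024]
```

Call:
servo_tool:
  series:
    - [[-0.37,-0.41,0.0,0,0,0,1],[-0.74,-0.82,0.134,0,0,0,1],[-0.74,-0.82,0.134,0,0,0,1],[-0.74,-0.82,0.134,0,0,0,1],[-0.74,-0.82,0.134,0,0,0,1],[-0.74,-0.82,0.134,0,0,0,1],[-0.74,-0.82,0.134,0,0,0,1],[-0.74,-0.82,0.134,0,0,0,1],[-0.74,-0.82,0.134,0,0,0,1],[-0.74,-0.82,0.134,0,0,0,1],[-0.74,-0.82,0.134,0,0,0,1],[-0.74,-0.82,0.134,0,0,0,1]]

```text
time_s: 2.2
tool_pos: [0.5614, 0.0349, 0.2002]
tool_rot: [180.0, -0.0, 168.2]
force: [-0.8, 0.3, -0.0]
grip_width: 0.087
grasp_force: 0.0
```

```bash
python3 -c "
from h import *
go(.5615,.0337,.150,168.5)
c=cam('side'); save(c,'side1.png',(190,140,290,220),8)"
```

```text
t 2.2 pos [0.5614 0.0349 0.2002] rot [ 1.7996e+02 -4.0000e-02  1.6817e+02] q7 75.2 F [-0.8  0.3 -0. ] w 0.087 gf 0.0
shift [-0.0012 -0.0038  0.1673] turn [ 0.0002 -0.0002 -0.0018]
```

View pics/side1.png

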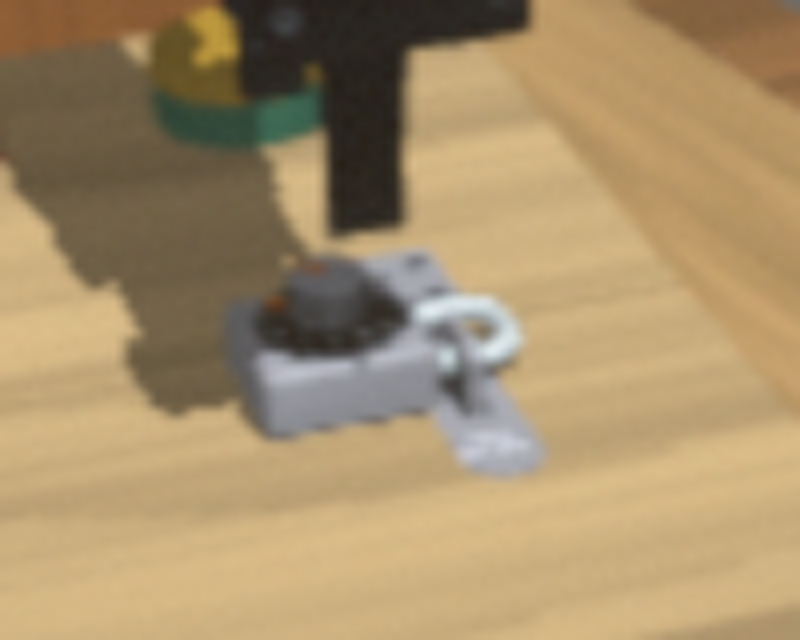

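The side crop shows the near finger at (368,130) standing over the grey knob at (330,290), orange mark to the far left. Position fits; descending.

Call:
servo_tool:
  series:
    - [[0,-0.004,0.08,0,0,0,1],[0,-0.004,0.13,0,0,0,1],[0,-0.004,0.168,0,0,0,1],[0,-0.004,0.168,0,0,0,0.5],[0,-0.004,0.168,0,0,0,0.3],[0,-0.004,0.168,0,0,0,0],[0,-0.004,0.168,0,0,0,0],[0,-0.004,0.168,0,0,0,0],[0,-0.004,0.168,0,0,0,0],[0,-0.004,0.168,0,0,0,0],[0,-0.004,0.168,0,0,0,0],[0,-0.004,0.168,0,0,0,0]]
  grip_force: 40

```text
time_s: 3.25
tool_pos: [0.5616, 0.0307, 0.1501]
tool_rot: [180.0, 0.0, 167.9]
force: [-0.6, -0.3, 0.2]
grip_width: 0.0353
grasp_force: 0.0
```

Call:
servo_tool:
  series:
    - [[0,0.01,0,0,0,0,0.4],[0,0.01,0,0,0,0,0.4],[0,0.01,0,0,0,0,0],[0,0.01,0,0,0,0,0],[0,0.01,0,0,0,0,0],[0,0.01,0,0,0,0,0],[0,0.01,0,0,0,0,0],[0,0.01,0,0,0,0,0]]

```text
time_s: 3.92
tool_pos: [0.5622, 0.0339, 0.15]
tool_rot: [180.0, 0.0, 167.9]
force: [0.3, 0.7, -0.8]
grip_width: 0.0224
grasp_force: 40.0
```

Call:
servo_tool:
  series:
    - [[0,0,0,0,0,0.03,0],[0,0,0,0,0,0.06,0],[0,0,0,0,0,0.09,0],[0,0,0,0,0,0.12,0],[0,0,0,0,0,0.15,0],[0,0,0,0,0,0.18,0],[0,0,0,0,0,0.21,0],[0,0,0,0,0,0.24,0],[0,0,0,0,0,0.27,0],[0,0,0,0,0,0.3,0],[0,0,0,0,0,0.33,0],[0,0,0,0,0,0.36,0]]

```text
time_s: 4.92
tool_pos: [0.5623, 0.0339, 0.15]
tool_rot: [180.0, -0.0, 102.9]
force: [0.2, 1.7, -0.7]
grip_width: 0.0229
grasp_force: 40.0
```

Call:
servo_tool:
  series:
    - [[0,0,0,0,0,0.03,0],[0,0,0,0,0,0.06,0],[0,0,0,0,0,0.09,0],[0,0,0,0,0,0.12,0],[0,0,0,0,0,0.15,0],[0,0,0,0,0,0.18,0],[0,0,0,0,0,0.21,0],[0,0,0,0,0,0.24,0],[0,0,0,0,0,0.27,0],[0,0,0,0,0,0.27,0],[0,0,0,0,0,0.27,0]]

```text
time_s: 5.83
tool_pos: [0.5622, 0.0339, 0.1499]
tool_rot: [-180.0, -0.0, 54.7]
force: [0.1, 1.4, -0.1]
grip_width: 0.0225
grasp_force: 40.0
```

```bash
python3 -c "
from h import *
go(.5615,.0337,.150,28.5);print(get_obs()['wrist_torque'])
c=cam('side'); save(c,'side2.png',(190,140,290,220),8)"
```

```text
t 5.83 pos [0.5622 0.0339 0.1499] rot [-1.7999e+02 -1.0000e-02  5.4680e+01] q7 -34.9 F [ 0.1  1.4 -0.1] w 0.0225 gf 40.00019431114197
shift [-0.0017 -0.0015 -0.0002] turn [-0.     -0.      0.1455]
[ 0.1054658   0.05406856 -0.03458974]
```

View pics/side2.png

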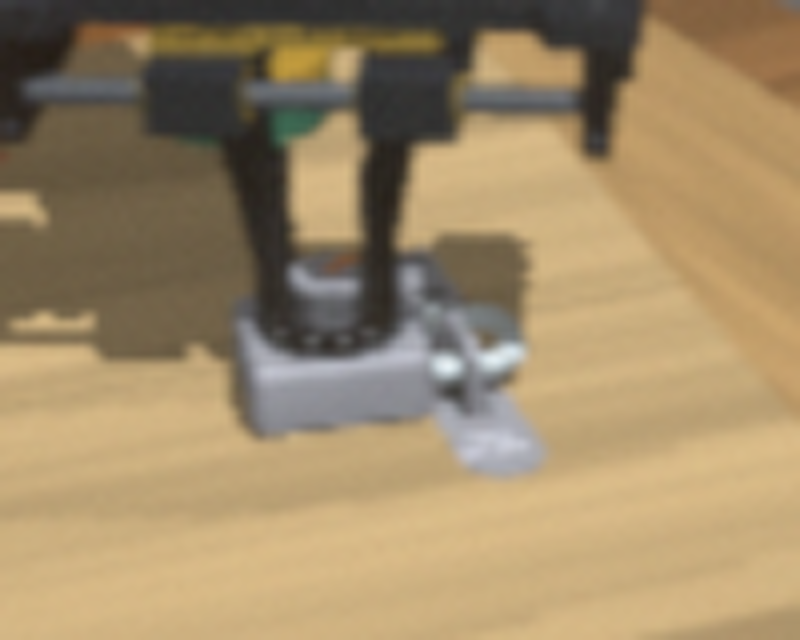

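Fingers hold the knob; the mark on the knob top is at crop (340,262), i.e. it turned along. Finishing the turn.

Call:
servo_tool:
  series:
    - [[0,0,0,0,0,0.03,0],[0,0,0,0,0,0.06,0],[0,0,0,0,0,0.09,0],[0,0,0,0,0,0.12,0],[0,0,0,0,0,0.145,0],[0,0,0,0,0,0.145,0],[0,0,0,0,0,0.145,0],[0,0,0,0,0,0.145,0],[0,0,0,0,0,0.145,0.5],[0,0,0,0,0,0.145,0.5],[0,0,0,0,0,0.145,0.6],[0,0,0,0,0,0.145,0.7]]

```text
time_s: 6.88
tool_pos: [0.5622, 0.0331, 0.15]
tool_rot: [180.0, 0.0, 28.4]
force: [0.3, -0.3, 0.0]
grip_width: 0.0419
grasp_force: 0.0
```

```bash
python3 -c "
from h import *
go(.43,.10,.22,168.5)"
```

```text
t 6.88 pos [0.5622 0.0331 0.15  ] rot [1.7998e+02 1.0000e-02 2.8430e+01] q7 -60.4 F [ 0.3 -0.3  0. ] w 0.0419 gf 0.0
shift [-0.2814 -0.4057 -0.2334] turn [-0.000e+00  2.000e-04 -7.782e-01]
```

Call:
servo_tool:
  series:
    - [[0,0,-0.08,0,0,0,1],[0,0,-0.2,0,0,-0.03,1],[-0.01,-0.3,-0.25,0,0,-0.4,1],[-0.03,-0.73,-0.25,0,0,-0.4,1],[-0.03,-0.73,-0.25,0,0,-0.4,1],[-0.03,-0.73,-0.25,0,0,-0.4,1],[-0.03,-0.73,-0.25,0,0,-0.4,1],[-0.03,-0.73,-0.25,0,0,-0.4,1],[-0.03,-0.73,-0.25,0,0,-0.4,1],[-0.03,-0.73,-0.25,0,0,-0.4,1],[-0.03,-0.73,-0.25,0,0,-0.4,1],[-0.03,-0.73,-0.25,0,0,-0.4,1]]

```text
time_s: 7.88
tool_pos: [0.4501, 0.2218, 0.225]
tool_rot: [180.0, 0.0, 100.8]
force: [0.1, -0.2, 0.3]
grip_width: 0.0869
grasp_force: 0.0
```

```bash
python3 - <<'E'
from h import *
c=cam('top'); save(c,'crop2.png',(218,168,282,220),11)
go(.5615,.0337,.2,168.5)
E
```

```text
t 7.93 pos [0.4501 0.2217 0.225 ] rot [1.7999e+02 1.0000e-02 1.0067e+02] q7 -18.6 F [0.2 0.  0.4] w 0.0869 gf 0.0
shift [-0.6846  0.2488  0.0836] turn [ 0.000e+00  1.000e-04 -3.768e-01]
```

View pics/crop2.png

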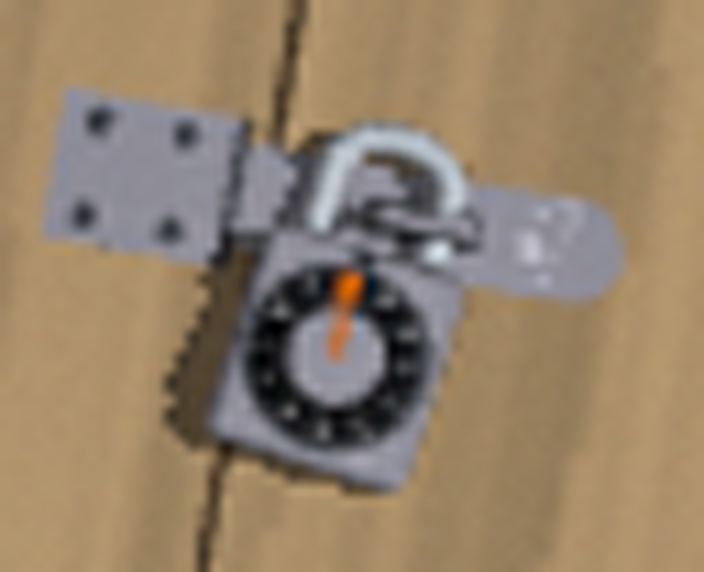

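The mark (348,285) now points close to the index line (370,258); the case has yawed a few degrees clockwise with the turn. Measuring the residual.

```bash
python3 - <<'E'
from h import *
c=cam('top')
ang=lambda d: np.degrees(np.arctan2(d[1],d[0]))
f=lambda u,v,z: pt(c,218+(u+.5)/11-.5,168+(v+.5)/11-.5,z)[:2]
im=c['frame'].astype(float); w=np.clip(im[...,0]-im[...,2]-85,0,None); w[:168]=0;w[220:]=0;w[:,:218]=0;w[:,282:]=0
hsv=cv2.cvtColor(c['frame'],cv2.COLOR_RGB2HSV); w[hsv[...,1]<140]=0
ys,xs=np.nonzero(w); 
# dark disc centroid via filled contour
g=(im.mean(2)<75).astype(np.uint8); g[:188]=0; g[:,:240]=0; g[210:]=0; g[:,258:]=0
cs,_=cv2.findContours(g,cv2.RETR_EXTERNAL,cv2.CHAIN_APPROX_NONE); b=max(cs,key=cv2.contourArea); e=cv2.minEnclosingCircle(b);print('disc',e,cv2.fitEllipse(b))
for y,x in zip(ys,xs): print(x,y,int(w[y,x]),end='; ')
P=[f(*p,.144) for p in[(275,235),(465,290),(212,430),(405,490)]]
print('\nsides',ang(P[0]-P[2]),ang(P[1]-P[3]),'y',ang(P[0]-P[1])-90,ang(P[2]-P[3])-90,np.mean(P,0))
dd=f(337,357,.147);k=f(337,357,.162);print('index',ang(f(370,258,.144)-dd),'mark',ang(f(349,285,.147)-dd),'kmark',ang(f(341,332,.162)-k),'crown',f(390,135,.136),ang(f(390,135,.136)-dd))
save(c,'crop3.png',(232,184,266,210),22)
E
```

```text
disc ((248.22727966308594, 199.31817626953125), 8.768239974975586) ((247.9386749267578, 199.8386993408203), (14.29396915435791, 15.037934303283691), 173.15867614746094)
249 193 105; 250 193 98; 248 194 8; 249 194 119; 250 194 44; 249 195 48; 248 198 29; 248 199 37; 
sides -19.60058217785365 -18.476043088396242 y -17.894627606360586 -18.98536408703984 [0.56066992 0.03322513]
index -20.087199032334663 mark -11.192990536611246 kmark -10.820748262548085 crown [0.61642762 0.01902056] -15.027618874271996
```

View pics/crop3.png

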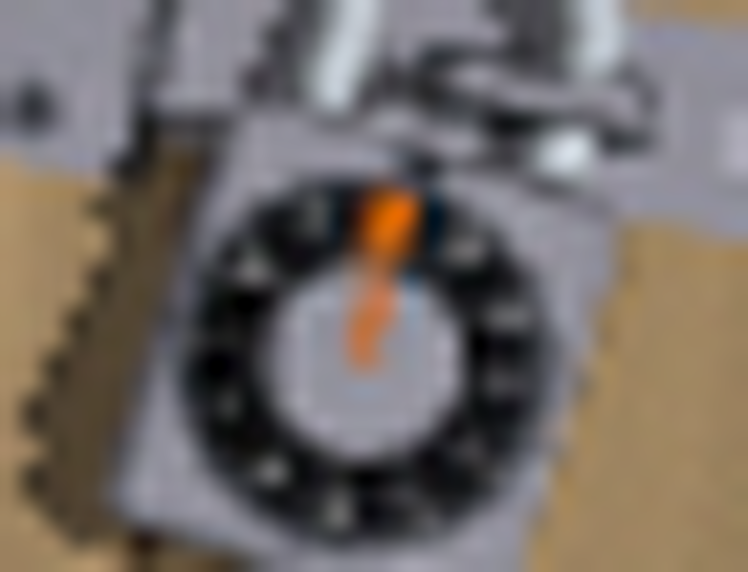

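The mark (392,225) sits roughly 4–8° short of the index (418,165). That is too near the tolerance, so I'll regrip the knob and turn about 7° further.

Call:
servo_tool:
  series:
    - [[-0.3,0.1,0,0,0,-0.375,1],[-0.685,0.249,0,0,0,-0.375,1],[-0.685,0.249,0.08,0,0,-0.375,1],[-0.685,0.249,0.08,0,0,-0.375,1],[-0.685,0.249,0.08,0,0,-0.375,1],[-0.685,0.249,0.08,0,0,-0.375,1],[-0.685,0.249,0.08,0,0,-0.375,1],[-0.685,0.249,0.08,0,0,-0.375,0.7],[-0.685,0.249,0.08,0,0,-0.375,0.6],[-0.685,0.249,0.08,0,0,-0.375,0.6],[-0.685,0.249,0.08,0,0,-0.375,0.6],[-0.685,0.249,0.08,0,0,-0.375,0.6]]

```text
time_s: 8.98
tool_pos: [0.5607, 0.033, 0.2009]
tool_rot: [-180.0, -0.0, 167.9]
force: [0.0, -0.1, 0.6]
grip_width: 0.0615
grasp_force: 0.0
```

```bash
python3 -c "
from h import *
go(.562,.0337,.150,168.5)"
```

```text
t 8.98 pos [0.5607 0.033  0.2009] rot [-179.99   -0.    167.9 ] q7 76.6 F [ 0.  -0.1  0.6] w 0.0615 gf 0.0
shift [-0.0038  0.0031  0.1697] turn [-0.     -0.     -0.0034]
```

Call:
servo_tool:
  series:
    - [[-0.004,0.003,0.1,0,0,0,0.6],[-0.004,0.003,0.168,0,0,0,0.5],[-0.004,0.003,0.168,0,0,0,0.4],[-0.004,0.003,0.168,0,0,0,0],[-0.004,0.003,0.168,0,0,0,0],[-0.004,0.003,0.168,0,0,0,0],[-0.004,0.003,0.168,0,0,0,0],[-0.004,0.003,0.168,0,0,0,0],[-0.004,0.003,0.168,0,0,0,0],[-0.004,0.003,0.168,0,0,0,0],[-0.004,0.003,0.168,0,0,0,0],[-0.004,0.003,0.168,0,0,0,0]]
  grip_force: 40

```text
time_s: 9.98
tool_pos: [0.5631, 0.034, 0.1521]
tool_rot: [179.9, 0.1, 167.9]
force: [-0.4, -0.8, 6.4]
grip_width: 0.0227
grasp_force: 40.0
```

Call:
servo_tool:
  series:
    - [[0,0,0,0,0,0.01,0],[0,0,0,0,0,0.02,0],[0,0,0,0,0,0.03,0],[0,0,0,0,0,0.04,0],[0,0,0,0,0,0.04,0],[0,0,0,0,0,0.04,0]]

```text
time_s: 10.48
tool_pos: [0.5631, 0.0339, 0.1521]
tool_rot: [179.9, 0.1, 160.7]
force: [-0.8, -0.5, 5.8]
grip_width: 0.0225
grasp_force: 40.0
```

```bash
python3 -c "
from h import *
go(.45,.2,.225,168.5);print(get_obs()['wrist_torque'])"
```

```text
t 10.48 pos [0.5631 0.0339 0.1521] rot [1.7992e+02 1.3000e-01 1.6071e+02] q7 70.9 F [-0.8 -0.5  5.8] w 0.0225 gf 40.00298738479614
shift [ 0.5382  0.3983 -0.2437] turn [ 0.0004  0.0007 -0.0433]
[-0.09332624  0.06926609 -0.05607744]
```

Call:
servo_tool:
  series:
    - [[0,0,0,0,0,0.04,0.4],[0,0,0,0,0,0.04,0.5],[0,0,0,0,0,0.04,0.6],[0,0,-0.12,0,0,0,1],[0.1,0.1,-0.25,0,0,-0.04,1],[0.54,0.4,-0.25,0,0,-0.04,1],[0.54,0.4,-0.25,0,0,-0.04,1],[0.54,0.4,-0.25,0,0,-0.04,1],[0.54,0.4,-0.25,0,0,-0.04,1],[0.54,0.4,-0.25,0,0,-0.04,1],[0.54,0.4,-0.25,0,0,-0.04,1]]

```text
time_s: 11.4
tool_pos: [0.4467, 0.2039, 0.2256]
tool_rot: [180.0, -0.0, 168.5]
force: [0.6, -0.4, 0.7]
grip_width: 0.0844
grasp_force: 0.0
```

```bash
python3 - <<'E'
from h import *
c=cam('top'); save(c,'crop4.png',(228,178,270,214),19)
go(.56,.0337,.2,163)
E
```

```text
t 11.45 pos [0.4482 0.2015 0.2255] rot [-1.7998e+02  1.0000e-02  1.6822e+02] q7 50.3 F [ 2.4 -0.8  0.7] w 0.0853 gf 0.0
shift [-0.4791 -0.4712  0.0852] turn [-0.0001  0.0001  0.029 ]
```

View pics/crop4.png

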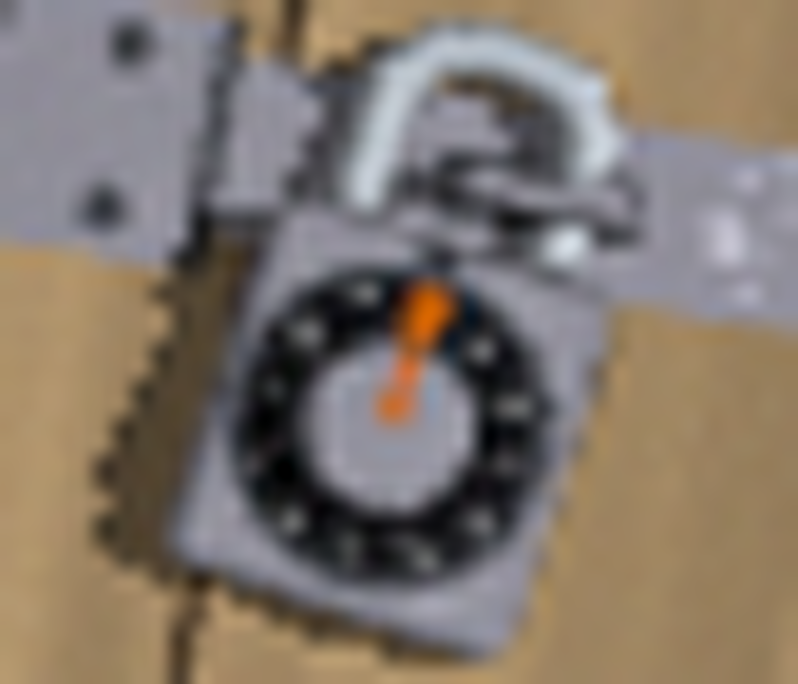

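Now the mark (430,310) points at the index (438,255) about a centre of (392,425): within about 3°, on the stop. The case lies at about -18.7° yaw. Next I grip the case by its sides.

Call:
servo_tool:
  series:
    - [[-0.2,-0.2,0,0,0,0.037,1],[-0.475,-0.47,0.085,0,0,0.037,1],[-0.475,-0.47,0.085,0,0,0.037,1],[-0.475,-0.47,0.085,0,0,0.037,1],[-0.475,-0.47,0.085,0,0,0.037,1],[-0.475,-0.47,0.085,0,0,0.037,1],[-0.475,-0.47,0.085,0,0,0.037,1],[-0.475,-0.47,0.085,0,0,0.037,1],[-0.475,-0.47,0.085,0,0,0.037,1]]

```text
time_s: 12.2
tool_pos: [0.5583, 0.0336, 0.2]
tool_rot: [180.0, -0.0, 161.3]
force: [-0.0, 1.0, 0.5]
grip_width: 0.087
grasp_force: 0.0
```

```bash
python3 -c "
from h import *
go(.561,.0337,.126,161.5)"
```

```text
t 12.2 pos [0.5583 0.0336 0.2   ] rot [ 1.7998e+02 -2.0000e-02  1.6134e+02] q7 70.1 F [-0.   1.   0.5] w 0.087 gf 0.0
shift [-0.0084  0.003   0.2467] turn [ 0.0001 -0.0001 -0.0009]
```

Call:
servo_tool:
  series:
    - [[-0.008,0.003,0.1,0,0,0,1],[-0.008,0.003,0.18,0,0,0,1],[-0.008,0.003,0.22,0,0,0,1],[-0.008,0.003,0.245,0,0,0,1],[-0.008,0.003,0.245,0,0,0,0.7],[-0.008,0.003,0.245,0,0,0,0.5],[-0.008,0.003,0.245,0,0,0,0.5],[-0.008,0.003,0.245,0,0,0,0.5],[-0.008,0.003,0.245,0,0,0,0.5],[-0.008,0.003,0.245,0,0,0,0.5]]
  grip_force: 45

```text
time_s: 13.03
tool_pos: [0.5616, 0.0332, 0.1273]
tool_rot: [180.0, 0.1, 161.3]
force: [0.3, 0.2, -0.3]
grip_width: 0.0551
grasp_force: 0.0
```

Call:
servo_tool:
  series:
    - [[0,0,0,0,0,0,0.3],[0,0,0,0,0,0,0.3],[0,0,0,0,0,0,0.3],[0,0,0,0,0,0,0.3],[0,0,0,0,0,0,0.3]]

```text
time_s: 13.45
tool_pos: [0.5616, 0.0338, 0.1272]
tool_rot: [179.9, 0.0, 161.3]
force: [-0.5, 2.6, 5.2]
grip_width: 0.0514
grasp_force: 45.0
```

Call:
servo_tool:
  series:
    - [[0,0,-0.003,0,0,-0.01,0.3],[0.005,0,-0.003,0,0,-0.02,0.3],[0.01,-0.001,-0.003,0,0,-0.037,0.3],[0.02,-0.002,-0.003,0,0,-0.037,0.3],[0.03,-0.004,-0.003,0,0,-0.037,0.3],[0.035,-0.004,-0.003,0,0,-0.037,0.3],[0.035,-0.004,-0.003,0,0,-0.037,0.3]]

```text
time_s: 14.03
tool_pos: [0.5503, 0.035, 0.1273]
tool_rot: [-180.0, -0.0, 167.9]
force: [0.9, -2.1, 0.3]
grip_width: 0.0516
grasp_force: 45.0
```

Call:
servo_tool:
  series:
    - [[0.006,0,0,0,0,0,0.3],[0.012,0,0,0,0,0,0.3],[0.018,0,0,0,0,0,0.3],[0.024,0,0,0,0,0,0.3],[0.024,0,0,0,0,0,0.3]]

```text
time_s: 14.45
tool_pos: [0.5445, 0.0365, 0.1274]
tool_rot: [-180.0, 0.1, 167.9]
force: [4.7, -1.7, -4.3]
grip_width: 0.0515
grasp_force: 45.0
```

```bash
python3 -c "
from h import *
go(.561,.0337,.126,168.3)"
```

```text
t 14.45 pos [0.5445 0.0365 0.1274] rot [-1.7998e+02  1.4000e-01  1.6791e+02] q7 77.2 F [ 4.7 -1.7 -4.3] w 0.0515 gf 44.99084651470184
shift [-0.0556  0.0025  0.0046] turn [-0.0001  0.0008 -0.0022]
```

Call:
servo_tool:
  series:
    - [[0.005,0,0,0,0,0,0.3],[0.01,0,0,0,0,0,0.3],[0.015,0,0,0,0,0,0.3],[0.02,0,0,0,0,0,0.3],[0.025,0,0,0,0,0,0.3],[0.03,0,0,0,0,0,0.3],[0.03,0,0,0,0,0,0.3]]

```text
time_s: 15.03
tool_pos: [0.5357, 0.0383, 0.1273]
tool_rot: [-180.0, 0.1, 167.9]
force: [5.8, -1.1, -4.0]
grip_width: 0.0514
grasp_force: 45.0
```

Call:
servo_tool:
  series:
    - [[0.004,0,0,0,0,0,0.3],[0.008,0,0,0,0,0,0.3],[0.012,0,0,0,0,0,0.3],[0.012,0,0,0,0,0,0.3]]

```text
time_s: 15.37
tool_pos: [0.5323, 0.0391, 0.1274]
tool_rot: [-180.0, 0.1, 167.9]
force: [5.5, -1.6, -4.6]
grip_width: 0.0516
grasp_force: 45.0
```

Call:
servo_tool:
  series:
    - [[0.005,0,0,0,0,0,0.3],[0.01,0,0,0,0,0,0.3],[0.015,0,0,0,0,0,0.3],[0.015,0,0,0,0,0,0.3]]

```text
time_s: 15.7
tool_pos: [0.5311, 0.0392, 0.1281]
tool_rot: [180.0, 0.6, 167.9]
force: [12.1, -2.8, -6.5]
grip_width: 0.0517
grasp_force: 45.0
```

Call:
servo_tool:
  series:
    - [[0.004,0,0,0,0,0,0.3],[0.008,0,0,0,0,0,0.3],[0.008,0,0,0,0,0,0.3]]

```text
time_s: 15.95
tool_pos: [0.531, 0.0392, 0.1288]
tool_rot: [180.0, 0.8, 167.9]
force: [17.5, -3.5, -9.3]
grip_width: 0.0513
grasp_force: 45.0
```

Call:
servo_tool:
  series:
    - [[-0.02,0,0,0,0,0,0.3],[-0.035,0,0,0,0,0,0.3],[-0.05,0,0,0,0,0,0.3],[-0.065,0,0,0,0,0,0.3],[-0.08,0,0,0,0,0,0.3],[-0.095,0,0,0,0,0,0.3],[-0.105,0,0,0,0,0,0.3],[-0.105,0,0,0,0,0,0.3],[-0.105,0,0,0,0,0,0.3]]

```text
time_s: 16.7
tool_pos: [0.5544, 0.0351, 0.1273]
tool_rot: [180.0, -0.2, 168.0]
force: [-4.8, 0.8, 3.9]
grip_width: 0.0516
grasp_force: 45.0
```

```bash
python3 -c "
from h import *
go(.5618,.0328,.127,168.3)
c=cam('side'); save(c,'side3.png',(190,140,290,220),8)"
```

```text
t 16.7 pos [0.5544 0.0351 0.1273] rot [ 1.7998e+02 -1.6000e-01  1.6795e+02] q7 78.3 F [-4.8  0.8  3.9] w 0.0516 gf 44.98946785926819
shift [-0.0257 -0.0024  0.0008] turn [ 0.0001 -0.0009 -0.0019]
```

View pics/side3.png

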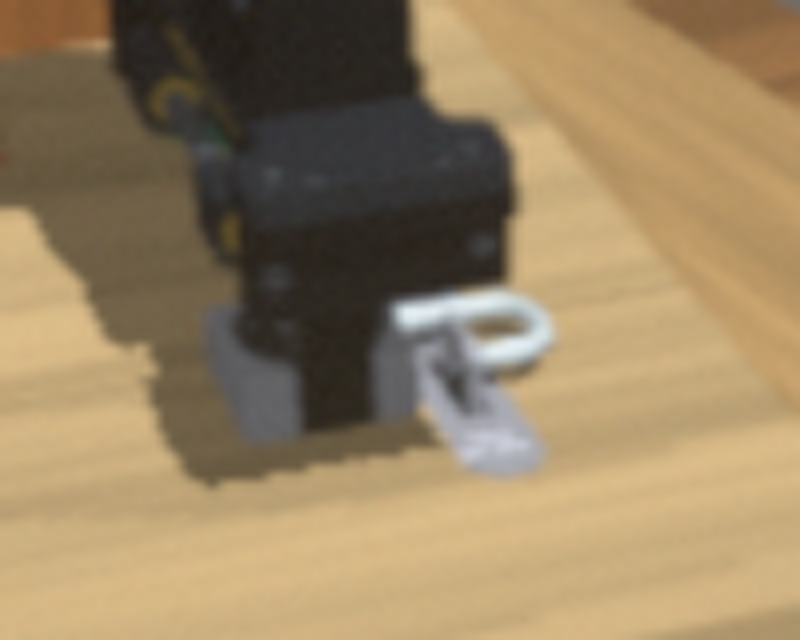

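The side crop shows the shackle drawn out: crown at (545,335), short-leg tip near (480,355) just behind the staple at (460,345). Checking positions.

```bash
python3 -c "
from h import *
c=cam('side')
f=lambda u,v,z: pt(c,190+u/8-.5,140+v/8-.5,z)
o=np.array([.5544,.0351]); Rl=R.from_euler('z',-12,degrees=True).as_matrix()[:2,:2]
for n,p in dict(crown=(541,332,.137),tip=(480,357,.137),stap=(445,320,.141),stapR=(478,400,.122)).items(): q=f(*p)[:2]; print(n,q,'lock frame',Rl.T@(q-o))
go(.5618,.0328,.126,168.3)"
```

```text
crown [0.61956409 0.00585649] lock frame [ 0.06982017 -0.0150561 ]
tip [0.59591265 0.00256964] lock frame [ 0.04736894 -0.02318853]
stap [0.59476201 0.02186676] lock frame [ 0.04223135 -0.00455233]
stapR [0.59496116 0.00269298] lock frame [ 0.0464126 -0.0232657]
t 16.8 pos [0.5545 0.0351 0.1273] rot [ 1.7998e+02 -1.2000e-01  1.6796e+02] q7 78.3 F [-4.   1.5  3.5] w 0.0514 gf 44.98945891857147
shift [-0.0252 -0.0024  0.0042] turn [ 0.0001 -0.0007 -0.0019]
```

Call:
servo_tool:
  series:
    - [[0,0,-0.006,0,0,0,0.3],[-0.006,-0.001,-0.006,0,0,0,0.3],[-0.012,-0.002,-0.006,0,0,0,0.3],[-0.018,-0.002,-0.006,0,0,0,0.3],[-0.025,-0.002,-0.006,0,0,0,0.3],[-0.025,-0.002,-0.006,0,0,0,0.3],[-0.025,-0.002,-0.006,0,0,0,0.3]]

```text
time_s: 17.38
tool_pos: [0.5629, 0.032, 0.1291]
tool_rot: [-180.0, -0.0, 167.9]
force: [0.3, -0.7, -4.5]
grip_width: 0.0515
grasp_force: 45.0
```

```bash
python3 -c "
from h import *
go(.5618,.0328,.127,168.3)
c=cam('side')
f=lambda u,v,z: pt(c,190+u/8-.5,140+v/8-.5,z)
save(c,'side4.png',(200,160,275,210),10)"
```

```text
t 17.38 pos [0.5629 0.032  0.1291] rot [-179.98   -0.    167.91] q7 79.0 F [ 0.3 -0.7 -4.5] w 0.0515 gf 44.99017596244812
shift [0.004  0.0017 0.0069] turn [-0.0001 -0.     -0.0021]
```

View pics/side4.png

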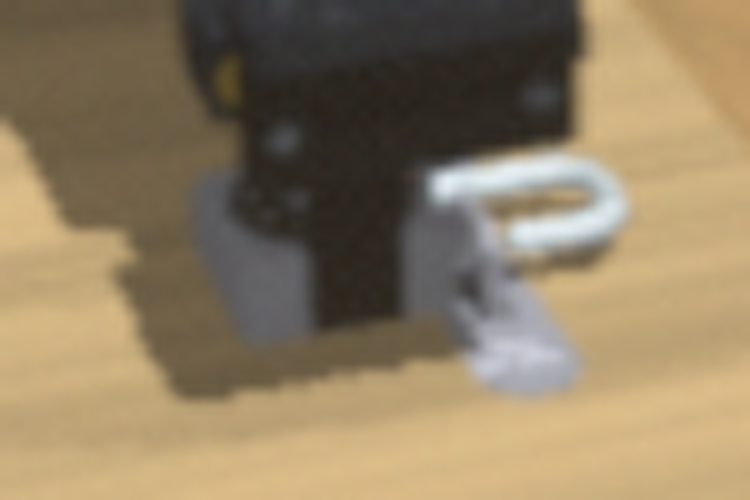

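The tip at (515,235) now stands clear behind the staple (480,240), with no contact force: the staple is in the gap. Lifting.

Call:
servo_tool:
  series:
    - [[0,0,-0.015,0,0,0,0.3],[0,0,-0.03,0,0,0,0.3],[0,0,-0.045,0,0,0,0.3],[0,0,-0.06,0,0,0,0.3],[0,0,-0.06,0,0,0,0.3]]

```text
time_s: 17.85
tool_pos: [0.5636, 0.0323, 0.1488]
tool_rot: [179.9, 0.1, 167.9]
force: [-0.0, -0.6, -3.7]
grip_width: 0.0516
grasp_force: 45.0
```

Call:
servo_tool:
  series:
    - [[0,0,-0.03,0,0,0,0.3],[0,0,-0.08,0,0,0,0.3],[0,0,-0.14,0,0,0,0.3],[0,0,-0.22,0,0,0,0.3],[0,0,-0.3,0,0,0,0.3],[0,0,-0.37,0,0,0,0.3],[0,0,-0.42,0,0,0,0.3],[0,0,-0.44,0,0,0,0.3],[0,0,-0.44,0,0,0,0.3],[0,0,-0.44,0,0,0,0.3],[0,0,-0.44,0,0,0,0.3],[0,0,-0.44,0,0,0,0.3]]

```text
time_s: 18.85
tool_pos: [0.562, 0.0322, 0.2779]
tool_rot: [-179.9, -0.1, 167.9]
force: [0.0, -0.5, -3.3]
grip_width: 0.0514
grasp_force: 45.0
```

```bash
python3 -c "
from h import *
go(.5618,.0328,.127,168.3)
c=cam('side'); save(c,'side5.png',(150,60,350,210),4)"
```

```text
t 18.85 pos [0.562  0.0322 0.2779] rot [-1.7994e+02 -1.3000e-01  1.6793e+02] q7 75.7 F [ 0.  -0.5 -3.3] w 0.0514 gf 44.99014377593994
shift [-1.000e-04  2.200e-03  5.028e-01] turn [-0.0003 -0.0007 -0.0021]
```

View pics/side5.png

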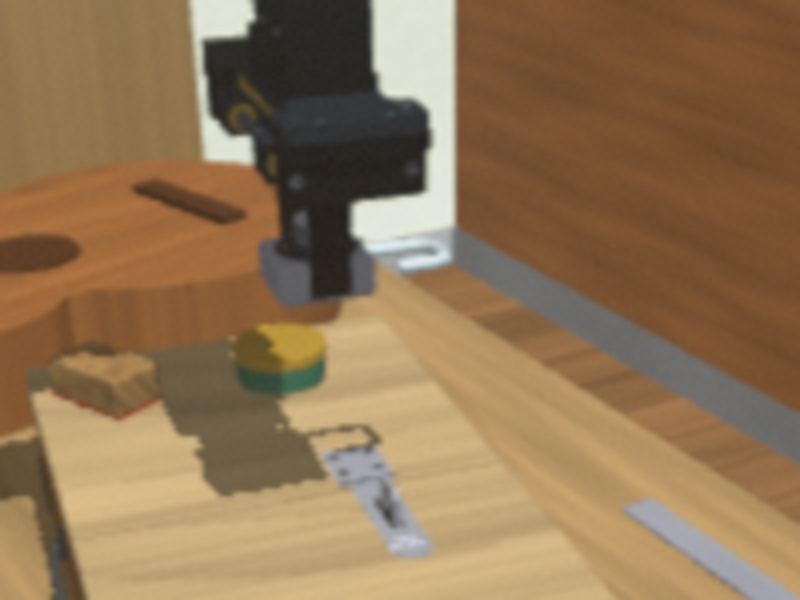

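The lock hangs in the gripper at (320,265) px with its shackle open at (415,255). The staple is empty at (390,505), and the tin and block are in place. Handing in.

```bash
python3 -c "
from h import *
print(env.sign_off())"
```

```text
the job is handed in; nothing more can be done
None
```

I turned the dial to the opening stop, drew the shackle, unhooked the lock from the staple and handed the job in at about 19 s. The gripper holds the lock, dial up and shackle open, about 15 cm above the lid. The tin and sanding block look undisturbed; I did not check the glue bottle at the end, but the arm stayed clear of it.

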